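# Fetch the spare torch nozzle from the covered pocket rack

### The job

Slide the loose cover plate along the grey spares rack, without lifting it off, until it lies fully on the rack's plain half and the three pockets are open. One pocket holds the spare torch nozzle, the round brass tube with an open mouth; the other two hold a hex-headed plug and a nut. Take the nozzle out and stand it upright, mouth up, in the shallow square tray.

Things in the scene. Friction and masses are not known exactly. Their poses are not given: they have to be found in the camera images.
- rack: Grey steel rack, fixed, 116 (x) x 290 (y) x 46 mm high, flat top; origin: centre of underside. Three pockets in its -y half, centred at x = 0, y = -119, -73, -27 mm, each 100 (x) x 40 (y), 40 mm deep (floor 6 mm above the underside), walls 6 to 8 mm. From y = -7 to +145 mm it is plain and solid. Each pocket holds one brass piece, below the rim, near x = 0; fingers fit beside it along rack x only.
- cover: Loose dark steel plate, 116 (x) x 140 (y) x 5 mm, about 0.35 kg, lying unguided on the rack's top over the pockets, axes near the rack's; origin: centre of underside. On its middle stands a handle bar 60 (x) x 14 (y) mm, 26 mm tall (top 31 mm above origin). Its origin starts near rack y = -73 mm; it is fully on the plain half with its origin near rack x = 0, y = +75 mm.
- nozzle: Spare nozzle: round brass tube 36 mm tall, 22 mm diameter, with a 30 mm collar over its lowest 7 to 9 mm and an open 16 mm mouth on top; about 60 g. Stands upright in one of the pockets. Origin: centre of its underside, z up its axis. The other pockets hold a solid brass plug (24 mm hexagonal head, 30 mm tall) and a flat 27 mm hexagonal brass nut, 14 mm tall.
- tray: Shallow empty square tray of bare aluminium sheet, fixed to the bench, 130 x 130 mm outside, 14 mm high, walls and floor 4 mm thick; origin at the centre of its underside.

How it is judged:
On the way:
1. the cover plate lies on the rack's plain half, the pockets open (y of cover in the frame of rack between 0.057 and 0.1 m and x of cover in the frame of rack between -0.025 and 0.025 m and z of cover in the frame of rack between 0.04 and 0.054 m and angle between cover's own z axis and vertical below 0.1 rad), for 0.2 s.
At the end, for the whole second after the job is handed in: The cover plate lies flat on the rack's plain half (its origin at rack y = 57 to 100 mm and within 25 mm of the rack's centre line), and the nozzle stands at rest, upright within 10 degrees, mouth up, on the tray's floor, inside its walls (all of step 1 and x of nozzle in the frame of tray between -0.052 and 0.052 m and y of nozzle in the frame of tray between -0.052 and 0.052 m and z of nozzle in the frame of tray between 0 and 0.01 m and angle between nozzle's own z axis and vertical below 0.17 rad and linear speed of each of nozzle, cover below 0.02 m/s); the robot touches nothing.
It fails at once if the cover plate is lifted more than 20 mm off the rack's top or tipped by more than 20 degrees (z of cover in the frame of rack above 0.066 m or angle between cover's own z axis and vertical above 0.35 rad).
It also fails if it takes over 54 s, if anything falls off the work surface, if the arm or the gripper's body presses on something with over 40 N, if the wrist force passes 120 N, or if a joint passes its speed limit or range.

### The arm

A 6-joint arm with a two-finger parallel gripper is mounted at the origin on the work surface. World frame = base frame: x ahead of the robot, y to its left, z up, the work surface at z = 0. Lengths are in m, angles in rad, forces in N, time in s.
With the tool pointing down it reaches from about 0.275 to 0.875 m from the base axis. Payload 12.5 kg.
Tool frame: the origin (TCP) lies on the centre line of the jaws, within the pads' length; the fingertips stand r.finger_overhang ahead of it and the grasp point (between the pads) lies 3 mm ahead of it (r.finger_overhang is the distance from the TCP to the fingertips, in m); z points along the fingers, y is the direction in which the jaws open and shut (so a half turn about z gives the same grasp; the last joint's range is limited). The gripper opens to 85 mm and grips with 20 to 120 N. Pads are 22 mm wide; open, the fingers measure 114 mm over their backs; the gripper's body (76 mm by 85 mm) begins 54 mm behind the grasp point. The pads swing forward as they close: fully open they stand 13 mm farther back than shut.
Start: joints at [-1.416, 0.351, 1.652, -0, 1.139, -0.085], TCP at [0.131, -0.534, 0.253] pointing down, gripper open.
Joint ranges: [-2.75, 2.75], [-0.79, 2.1], [0.01, 2.65], [-1.57, 4.71], [0.07, 3.14], [-2.87, 2.87]. Speed limits (rad/s): [2.22, 2.22, 2.79, 3.14, 3.14, 3.14].

### API

Orientations are given as a unit quaternion [x, y, z, w].
In Python, from cell import r, optics gives the robot as it stands. The module is installed in compiled form; this text tells all that it offers. Calls block until the motion is done:
- r.move_to(position, orientation): joint-space move of the TCP to a pose.
- r.move_linear(position, rot=None, vel=0.15): straight line of the TCP; rot=None keeps the orientation; vel is the mean speed in m/s.
- r.set_joints(angles): joint-space move.
- r.set_gripper(opening, squeeze=None): opening from 0.0 (shut) to 1.0 (fully open); squeeze is the grip in N (None keeps the last); returns when the fingers have stopped.
- r.sleep(seconds).
- r.inverse_kinematics(position, orientation): joint angles nearest the present ones, or None.
- optics.get_image(name): name is "scene" or "side" or "wrist"; returns a dict with "pixels" (480x640x3 uint8, red, green, blue), "depth" (480x640 float32, m along the optical axis (not along the pixel's ray), 0 where there is no reading), "fx", "fy", "cx", "cy" (pixels), "camera_from_world" (4x4, takes a point from world to camera coordinates); the wrist camera has in their place "mount" (4x4, takes a point from camera to tool coordinates, whose origin is the TCP and whose axes are the flange's). Camera axes: x right, y down, z forward; pixel columns grow to the right and rows downward; lengths in m; the calibration is good to about 2 mm. A picture is of the moment at which its call begins: read the wrist's pose just before it.
A pose or a line that the arm cannot do raises r.PlanningError and nothing moves.
- r.hand_in(): hands the job in, once; it reports no verdict.
Readings, each from a call of its own:
- r.current_t(): time.
- r.current_q(): joint angles.
- r.current_qvel(): joint speeds.
- r.current_effort(): joint torques, N m.
- r.current_tool_pos(): TCP position.
- r.current_ee_rot(): TCP orientation.
- r.current_contact_force(): force on the tool from outside, world axes, zero at the start.
- r.current_torque(): the same for the moment, N m.
- r.current_opening(): opening from 0.0 (shut) to 1.0 (fully open).
Only numpy, scipy, OpenCV 4.12 (cv2) and the standard library are available. Lean on these libraries where they do the work, as an engineer would, in place of code of your own. Each camera call takes 0.05 s, during which the arm holds its last target.

## Working session

There is one attempt and no reset: what is moved stays moved. The work goes in short steps, each a Python script; the robot and the scene stay as the last script left them, time stands still between calls to the robot, and variables do not carry over. Pictures are saved under pics/ and viewed, and the job is handed in when it is done.

```bash
mkdir -p pics; python3 - <<'E'
from cell import r, optics
import cv2,numpy as np
print(r.current_t(), r.finger_overhang, r.current_tool_pos(), r.current_ee_rot(), r.current_opening())
for n in ("scene","side","wrist"):
    im=optics.get_image(n); cv2.imwrite(f"pics/{n}0.png",im["pixels"][:,:,::-1]); np.savez(f"{n}0.npz",**im)
    print(n,im["fx"],im["cx"],im["cy"]); 
    if "mount" in im: print(im["mount"].round(4))
    else:
        M=np.linalg.inv(im["camera_from_world"]); print(M.round(3))
    print((im["depth"]>0).mean())
E
```

```text
0.0 0.022 [ 0.13061269 -0.53395946  0.25275444] [ 9.92820075e-01  1.19615958e-01 -1.67031470e-05 -5.65856994e-04] 0.9991768222312595
scene 555.3351969230653 322.9849327709662 242.74287469697725
[[-0.588  0.684 -0.432  0.938]
 [ 0.809  0.498 -0.314  0.174]
 [ 0.001 -0.534 -0.846  0.781]
 [ 0.     0.     0.     1.   ]]
0.9961067708333333
side 473.8076067065861 320.6592228077394 242.0039466682413
[[ 0.996 -0.072  0.056  0.503]
 [-0.09  -0.669  0.737 -0.631]
 [-0.015 -0.739 -0.673  0.542]
 [ 0.     0.     0.     1.   ]]
0.996015625
wrist 417.16504662933306 320.42082679236484 239.80907106321158
[[ 3.000e-04 -9.628e-01 -2.701e-01  6.990e-02]
 [ 1.000e+00  1.000e-04  5.000e-04  7.000e-04]
 [-5.000e-04 -2.701e-01  9.628e-01 -1.210e-01]
 [ 0.000e+00  0.000e+00  0.000e+00  1.000e+00]]
0.9959407552083334
```

View pics/scene0.png

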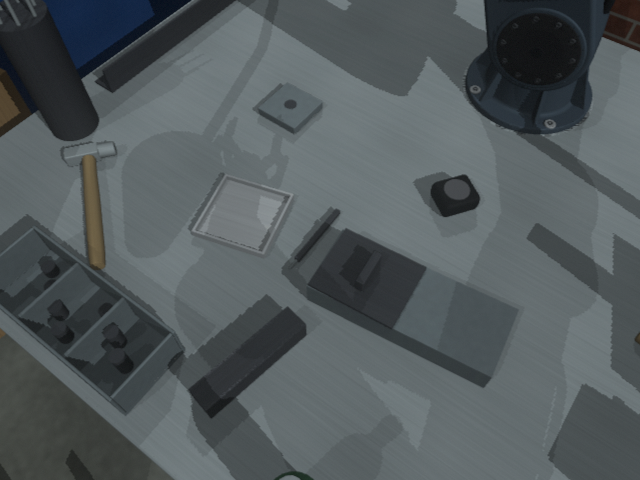

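View pics/side0.png

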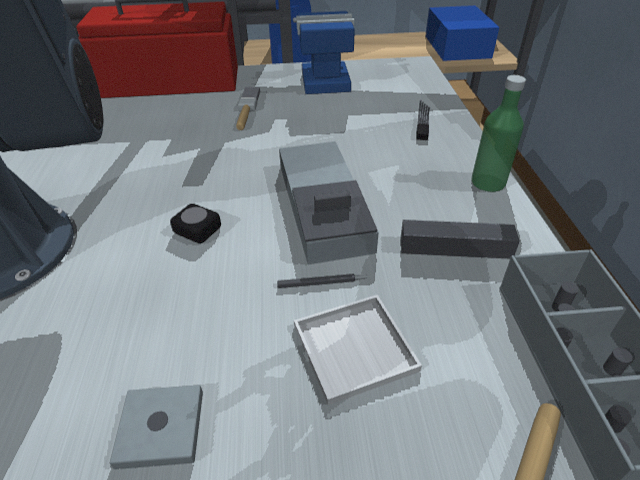

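The scene picture shows the rack running from about (330,245) to (505,345), with the dark cover over its left half and the handle at (360,265). The tray is at (242,213). In the side view the cover is at the near end of the rack, with the handle at (332,203), and the tray is at (357,347). I'll measure these next.

```bash
cat > h.py <<'E'
import numpy as np,cv2
def cloud(im):
    d=np.asarray(im["depth"],float); v,u=np.mgrid[:480,:640]
    P=np.stack([(u-im["cx"])/im["fx"]*d,(v-im["cy"])/im["fy"]*d,d,np.ones_like(d)],-1)
    M=np.linalg.inv(im["camera_from_world"])
    W=(P@M.T)[...,:3]; W[d==0]=np.nan; return W
def ray(im,uv,z):
    M=np.linalg.inv(im["camera_from_world"]); uv=np.asarray(uv,float)
    d=np.stack([(uv[:,0]-im["cx"])/im["fx"],(uv[:,1]-im["cy"])/im["fy"],np.ones(len(uv))],-1)@M[:3,:3].T
    o=M[:3,3]; return o+d*((z-o[2])/d[:,2])[:,None]
def comps(im,lo,hi,mina=150):
    W=cloud(im); m=((W[...,2]>lo)&(W[...,2]<hi)).astype(np.uint8)
    m=cv2.morphologyEx(m,cv2.MORPH_OPEN,np.ones((3,3)))
    n,l,s,c=cv2.connectedComponentsWithStats(m)
    for i in range(1,n):
        if s[i,4]<mina: continue
        p=W[l==i]; rc=cv2.minAreaRect((p[:,:2]*1000).astype(np.float32))
        print(lo,hi,"px",c[i].round(),s[i,4],"z",np.median(p[:,2]).round(4),"rect c",np.round(rc[0],1),"size",np.round(rc[1],1),"ang",round(rc[2],1))
E
python3 - <<'E'
from h import *
for n in("scene","side"):
    im=dict(np.load(n+"0.npz")); W=cloud(im); print(n)
    for uv in ([(242,213),(450,320),(375,295),(362,256)] if n=="scene" else [(357,347),(315,165),(340,235),(332,197)]): print(uv,W[uv[1],uv[0]].round(4))
    comps(im,.041,.0484);comps(im,.0486,.056);comps(im,.07,.09,60);comps(im,.008,.02)
    comps(im,.041,.056)
    g=cv2.cvtColor(im["pixels"],cv2.COLOR_RGB2GRAY)
    cv2.imwrite(f"pics/{n}crop.png",cv2.resize(im["pixels"][170:400,170:540,::-1] if n=="scene" else im["pixels"][130:410,250:450,::-1],None,fx=2,fy=2))
E
```

```text
scene
(242, 213) [ 0.5747 -0.2612  0.0051]
(450, 320) [0.5615 0.1262 0.0461]
(375, 295) [0.5936 0.0181 0.0508]
(362, 256) [ 0.5497 -0.0344  0.0512]
0.041 0.0484 px [457. 322.] 6488 z 0.0465 rect c [554.9 131.3] size [118.9 148.9] ang 7.5
0.041 0.0484 px [111. 332.] 184 z 0.0461 rect c [ 861.4 -254.7] size [21.  21.3] ang 49.9
0.0486 0.056 px [367. 277.] 5881 z 0.0518 rect c [573.  -10.9] size [118.6 141.7] ang 5.5
0.07 0.09 px [ 64. 104.] 434 z 0.0799 rect c [ 611.9 -636.2] size [42.3 88.8] ang 66.6
0.07 0.09 px [368. 268.] 376 z 0.0775 rect c [573.5  -9.9] size [60.2 14.3] ang 5.7
0.008 0.02 px [208.  14.] 196 z 0.014 rect c [ 209.3 -666.1] size [  9.  127.4] ang 89.2
0.008 0.02 px [134.  70.] 270 z 0.0135 rect c [ 435.4 -666.4] size [132.9   8.5] ang 0.5
0.008 0.02 px [520. 105.] 2708 z 0.0136 rect c [41.8 10.8] size [168.6 246.8] ang 16.7
0.008 0.02 px [302.  97.] 162 z 0.0183 rect c [ 294.6 -341. ] size [63.8 35.6] ang 56.4
0.008 0.02 px [281. 116.] 469 z 0.0178 rect c [ 357.7 -347. ] size [43.3 91.4] ang 2.3
0.008 0.02 px [ 80. 131.] 192 z 0.0135 rect c [ 612.9 -626.7] size [23.
[... 4674 characters left out ...]
056 px [492. 169.] 247 z 0.0484 rect c [878.7  83.4] size [30.9 64.9] ang 58.4
0.041 0.056 px [ 36. 221.] 322 z 0.0484 rect c [78.1 12.5] size [87.  19.3] ang 81.8
0.041 0.056 px [ 13. 248.] 248 z 0.0479 rect c [ 71.4 -52.5] size [42.5 18.8] ang 10.9
0.041 0.056 px [576. 274.] 820 z 0.0488 rect c [ 897.2 -193.5] size [ 67.6 131.9] ang 48.2
0.041 0.056 px [571. 383.] 1675 z 0.0486 rect c [ 809.3 -321.3] size [ 20.5 298.9] ang 3.5
0.041 0.056 px [569. 289.] 212 z 0.0477 rect c [ 878.5 -220.2] size [22.4 21.8] ang 29.3
0.041 0.056 px [601. 321.] 695 z 0.0485 rect c [ 883.1 -276.5] size [ 39.2 107.3] ang 67.4
0.041 0.056 px [614. 386.] 315 z 0.0485 rect c [ 857.8 -371.1] size [63.7  2.3] ang 0.4
```

Measured against the given sizes:

| Item | Centre (mm) | Yaw | Size check |
|---|---|---|---|
| Rack | (563, 62) | about 7.1° | 118 x 292, top at z 46 |
| Cover | (572, -10) | 5.6° | Underside at rack (0, -73), top at 51 |
| Handle | (572, -10) | about 5.5° | 60 x 14, top at 77 |
| Tray | (576, -256) | about 16° | Rim at 13–14 |

All of these agree with the task text. I'll grip the handle across its 14 mm side and slide the cover.

```bash
cat >> h.py <<'E'
def quat(yawdeg):
    a=np.deg2rad(yawdeg)/2; return [np.cos(a),np.sin(a),0,0]
E
python3 - <<'E'
from cell import r, optics
from h import *
q=quat(5.6)
print(r.inverse_kinematics([.572,-.010,.15],q))
r.move_to([.572,-.010,.15],q)
r.set_gripper(.5,30)
r.move_linear([.572,-.010,.078],vel=.12)
print(r.current_t(),r.current_tool_pos(),r.current_contact_force())
r.set_gripper(0,30)
print(r.current_t(),r.current_opening()*85,r.current_tool_pos(),r.current_contact_force(),r.current_torque())
im=optics.get_image("side"); cv2.imwrite("pics/grip.png",cv2.resize(im["pixels"][100:340,200:500,::-1],None,fx=2,fy=2))
E
```

```text
[-9.88517892e-02  5.14364028e-01  1.68410554e+00 -4.44089210e-16
  9.43123084e-01  1.37420610e+00]
3.85 [ 0.57239995 -0.01002543  0.07854063] [ 0.28054772 -0.47431496  0.27564446]
4.2167 13.568065661167058 [ 0.57248531 -0.01008119  0.07885151] [-0.61797575  0.16899167  6.85370693] [-0.03251626  0.17028988  0.04086941]
```

View pics/grip.png

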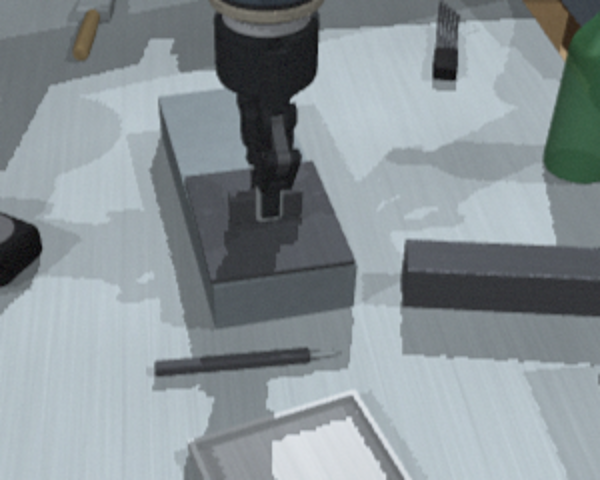

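The side view shows the fingers closed on the handle, with the near finger at about (270,205). The opening is 13.6 mm against the 14 mm bar. Next I'll slide it.

```bash
python3 - <<'E'
from cell import r, optics
from h import *
z=r.current_tool_pos()[2]
r.move_linear([.554,.137,z],rot=quat(7.1),vel=.08)
print(r.current_t(),r.current_opening()*85,r.current_tool_pos(),r.current_contact_force())
r.set_gripper(.5)
r.move_linear([.554,.137,.19],vel=.2)
r.move_to([.40,.03,.30],quat(7.1))
im=optics.get_image("scene"); np.savez("scene1.npz",**im); cv2.imwrite("pics/scene1.png",cv2.resize(im["pixels"][170:410,250:550,::-1],None,fx=2,fy=2))
im2=optics.get_image("side"); np.savez("side1.npz",**im2); cv2.imwrite("pics/side1.png",cv2.resize(im2["pixels"][100:340,200:500,::-1],None,fx=2,fy=2))
print(r.current_t(),r.current_tool_pos())
for i in(im,im2): comps(i,.0486,.056,2000);comps(i,.07,.079,150)
E
```

```text
6.2667 13.704425243436773 [0.55397149 0.13703687 0.0788465 ] [-0.6756157  -0.0429058   4.64966569]
8.3417 [0.40061596 0.03036512 0.29912976]
0.0486 0.056 px [459. 321.] 6813 z 0.0517 rect c [554.5 136. ] size [118.3 140.1] ang 7.1
0.07 0.079 px [458. 322.] 159 z 0.0771 rect c [570.8 138.1] size [28.2 13.9] ang 7.1
0.07 0.079 px [314. 151.] 200 z 0.0755 rect c [552.2 135.1] size [59.4 15.8] ang 7.5
```

View pics/scene1.png

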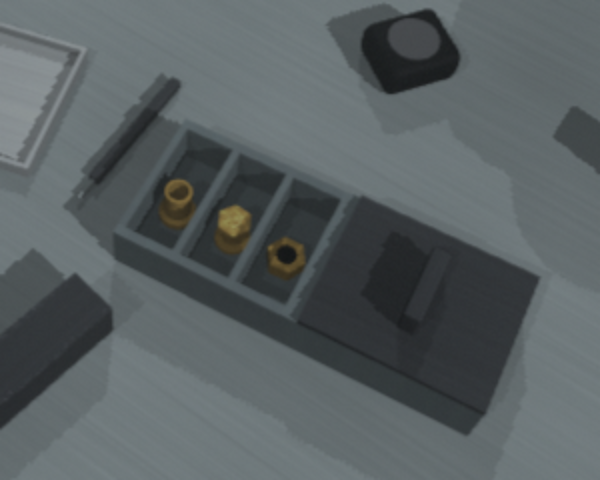

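View pics/side1.png

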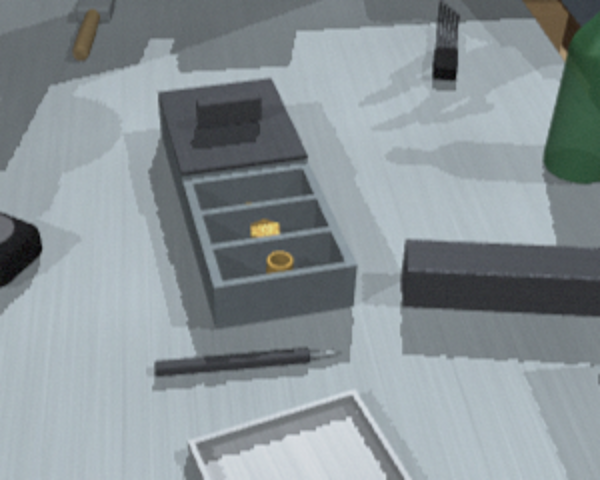

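The cover now lies on the plain half, at (554, 136) with yaw 7.1°. The nozzle is the open tube in the end pocket: its mouth is at crop (178,190) in the scene view and (280,261) in the side view. The plug and nut are in the other two pockets.

```bash
python3 - <<'E'
from h import *
R=np.array([563,61.5]);a=np.deg2rad(7.1);X=np.array([np.cos(a),np.sin(a)]);Y=np.array([-X[1],X[0]])
print("nominal pocket",R-119*Y)
for n,roi in(("scene",(315,245,352,290)),("side",(325,220,355,240))):
    im=dict(np.load(n+"1.npz")); x0,y0,x1,y1=roi
    hsv=cv2.cvtColor(im["pixels"],cv2.COLOR_RGB2HSV)
    m=np.zeros((480,640),np.uint8); m[y0:y1,x0:x1]=((hsv[y0:y1,x0:x1,1]>90)&(hsv[y0:y1,x0:x1,0]<35))*255
    W=cloud(im); 
    zz=W[...,2][m>0]; print(n,m.sum()//255,"z max/pcts",np.nanpercentile(zz,[5,50,90,98]).round(4))
    top=((m>0)&(W[...,2]>.0385)); v,u=np.nonzero(top)
    c,_=cv2.minEnclosingCircle(ray(im,np.c_[u,v],.042)[:,:2].astype(np.float32)*1000) ,0
    print("rim circle",c[0],"r",c[1])
    p=np.array(c[0])-R if False else np.array(c[0])-R
    print("in rack",p@X,p@Y)
    cv2.imwrite(f"pics/noz_{n}.png",cv2.resize(np.hstack([im["pixels"][y0:y1,x0:x1,::-1],np.where(top,255,0).astype(np.uint8)[y0:y1,x0:x1,None].repeat(3,2)]),None,fx=8,fy=8,interpolation=cv2.INTER_NEAREST))
E
```

```text
nominal pocket [577.70857573 -56.58750061]
scene 321 z max/pcts [0.0129 0.0279 0.0426 0.0445]
rim circle (580.9156494140625, -57.24857711791992) r 12.023612022399902
in rack 3.100771608926479 -120.05240637691294
side 116 z max/pcts [0.0294 0.0391 0.0418 0.0424]
rim circle (577.3204345703125, -58.98705291748047) r 11.905501365661621
in rack -0.681753080189926 -121.33317757217104
```

View pics/noz_scene.png

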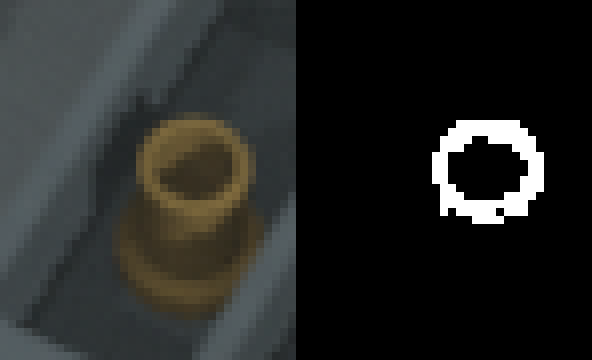

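View pics/noz_side.png

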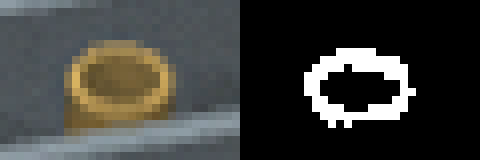

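Both views give a rim radius of 12 mm and agree within 4 mm, at about (579, -57.5). That is within 1–2 mm of the nominal pocket centre. I'll grasp along rack x with the gripper half open.

```bash
python3 - <<'E'
from cell import r, optics
from h import *
q=quat(97.1); p=[.579,-.0573]
print(r.inverse_kinematics(p+[.15],q))
r.set_gripper(.62,35)
r.move_to(p+[.13],q)
r.move_linear(p+[.06],vel=.1)
print(r.current_contact_force())
r.move_linear(p+[.041],vel=.05)
print(r.current_t(),r.current_tool_pos(),r.current_contact_force())
im=optics.get_image("scene"); cv2.imwrite("pics/pre.png",cv2.resize(im["pixels"][190:340,260:460,::-1],None,fx=3,fy=3))
r.set_gripper(0,35)
print(r.current_t(),r.current_opening()*85,r.current_contact_force(),r.current_torque())
E
```

```text
[-1.78648334e-01  5.29796654e-01  1.65737986e+00 -4.44089210e-16
  9.54416139e-01 -3.02566711e-01]
[-0.45849284  0.5274616  -0.16436058]
11.5 [ 0.57892201 -0.05728686  0.04077329] [ 0.29165405 -0.01639336  0.50269066]
11.9333 20.82573230351952 [-1.24320492  0.62970836  3.4949779 ] [ 0.0845166   0.16889007 -0.01825119]
```

View pics/pre.png

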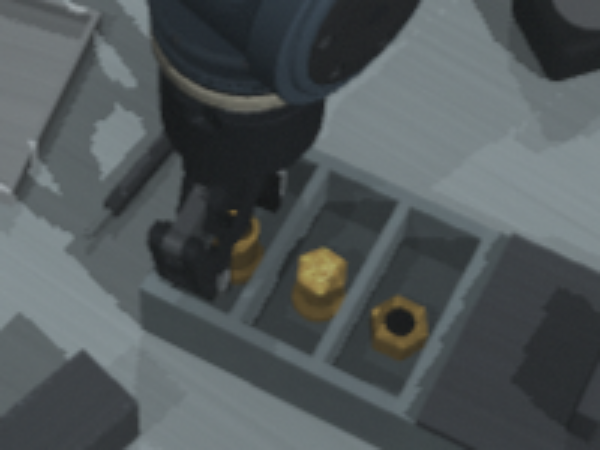

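The fingers straddle the nozzle in the end pocket at about (240,245), and the opening is 20.8 mm on the 22 mm tube. Next I'll lift it and check.

```bash
python3 - <<'E'
from cell import r, optics
from h import *
p=r.current_tool_pos()
r.move_linear([p[0],p[1],.13],vel=.1)
print(r.current_t(),r.current_opening()*85,r.current_contact_force())
r.move_linear([.576,-.256,.13],vel=.15)
print(r.current_t(),r.current_opening()*85,r.current_tool_pos(),r.current_contact_force())
for n in("scene","side"):
    im=optics.get_image(n); np.savez(n+"2.npz",**im)
    a=im["pixels"][120:300,140:380] if n=="scene" else im["pixels"][200:420,240:460]
    cv2.imwrite(f"pics/{n}2.png",cv2.resize(a[:,:,::-1],None,fx=2.5,fy=2.5))
E
```

```text
12.975 21.032844664494114 [ 0.06576299 -1.16804342 -1.11577979]
14.45 21.029427864624918 [ 0.57609743 -0.25526424  0.129999  ] [ 0.48209122 -0.11093047 -0.38676906]
```

View pics/scene2.png

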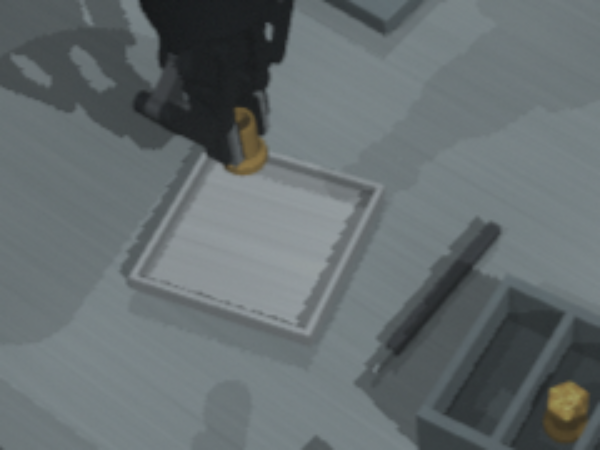

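View pics/side2.png

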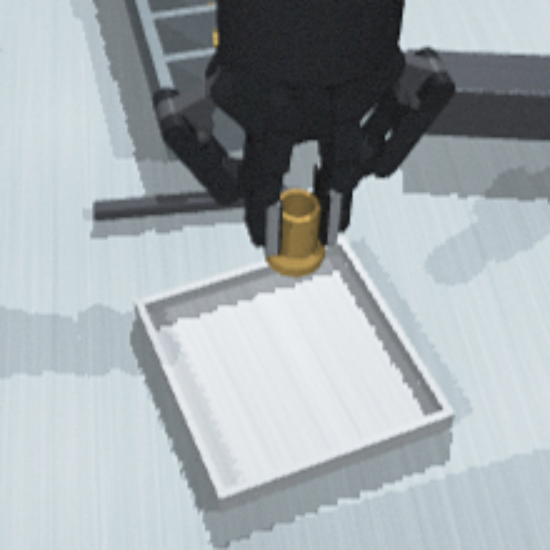

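The nozzle hangs upright between the pads, mouth up: at (243,140) in the scene crop and (298,235) in the side crop. It only looks offset from the tray because it is about 100 mm above it. I'll lower it.

```bash
python3 - <<'E'
from cell import r, optics
from h import *
r.move_linear([.576,-.256,.048],vel=.1); r.sleep(.2)
f0=r.current_contact_force()[2]
z=.043
while z>.0355:
    r.move_linear([.576,-.256,z],vel=.03); f=r.current_contact_force()[2]; print(round(z,4),(f-f0).round(2))
    if f-f0>3: break
    z-=.0007
r.sleep(.2)
r.set_gripper(.4); r.sleep(.3)
print(r.current_t(),r.current_contact_force())
r.move_linear([.576,-.256,.15],vel=.12)
r.move_to([.42,-.05,.30],quat(97.1))
for n in("scene","side"):
    im=optics.get_image(n); np.savez(n+"3.npz",**im); W=cloud(im)
    a=im["pixels"][150:400,170:540] if n=="scene" else im["pixels"][130:410,240:460]
    cv2.imwrite(f"pics/{n}3.png",cv2.resize(a[:,:,::-1],None,fx=2,fy=2))
    comps(im,.0486,.056,2000)
    hsv=cv2.cvtColor(im["pixels"],cv2.COLOR_RGB2HSV)
    m=(hsv[...,1]>90)&(hsv[...,0]<35)&(np.hypot(W[...,0]-.576,W[...,1]+.256)<.06)
    t=m&(W[...,2]>.036); v,u=np.nonzero(t); c=cv2.minEnclosingCircle((ray(im,np.c_[u,v],.04)[:,:2]*1000).astype(np.float32))
    print(n,"rim",c,"z pct",np.nanpercentile(W[...,2][m],[5,50,95]).round(4))
print(r.current_t())
E
```

```text
0.043 0.02
0.0423 1.12
0.0416 -0.01
0.0409 0.1
0.0402 -0.3
0.0395 -0.37
0.0388 6.35
18.3167 [-0.13137308  0.45584837 -0.7389326 ]
0.0486 0.056 px [460. 322.] 6820 z 0.0516 rect c [554.4 135.8] size [118.9 140.6] ang 7.0
scene rim ((578.9463500976562, -254.17816162109375), 11.963907241821289) z pct [0.0098 0.0259 0.0415]
0.0486 0.056 px [314. 165.] 2024 z 0.0504 rect c [552.7 136.4] size [116.3 144.6] ang 7.2
side rim ((575.1470336914062, -257.2029724121094), 11.845037460327148) z pct [0.0092 0.0248 0.0397]
20.6417
```

View pics/scene3.png

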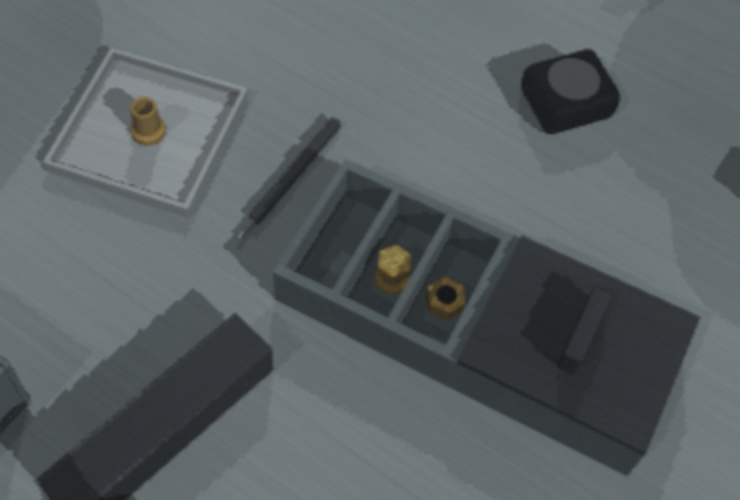

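View pics/side3.png

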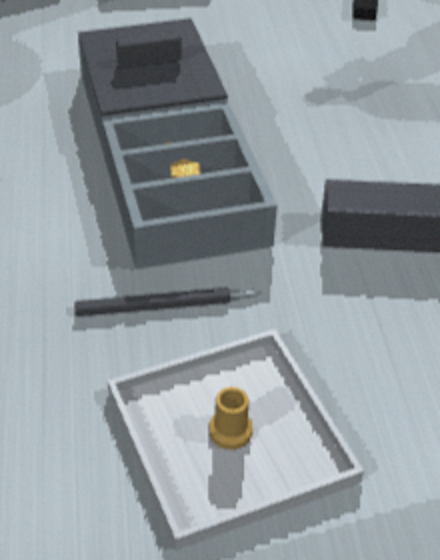

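The nozzle stands upright, mouth up, at the tray's centre: (147,120) in the scene crop and (231,415) in the side crop. Its top is at z ≈ 0.040, which puts its underside on the tray floor. The cover is flat on the plain half and the arm is clear, so I'm handing in.

```bash
python3 - <<'E'
from cell import r
print(r.current_t(), r.current_contact_force()); r.hand_in()
E
```

```text
20.6417 [-0.29333034  0.07041334  0.64869586]
the job is handed in; nothing more can be done
```

I gripped the cover by its handle and slid it without lifting onto the rack's plain half. Then I took the nozzle from the end pocket and stood it in the tray. I handed in at 20.6 s of the 54 s allowed; the hand-in gives no verdict.

- **Cover:** it lies flat, with its origin at about rack (0, +75) mm by both cameras.
- **Nozzle:** it stands upright, mouth up. Its rim is at about (577, -256) mm, within 2–3 mm of the tray's centre. Its top is at z of about 40 mm, which matches a 36 mm nozzle on the 4 mm tray floor.
- **Arm:** it is clear of everything. The highest contact force I read was about 7 N, while gripping the handle.
- **Disagreements:** the two cameras differed by 3–4 mm on the nozzle's rim, both in the pocket and in the tray, which is far inside the tolerance. No check failed.

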